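# Index the inspection camera to the snail shell

## Task

Bring the small camera on the notched slide rail over the dish with the snail shell: pinch the carriage's release bar by its black grip, lift it and hold it up while you slide the carriage along until the camera stands over that dish, then let go so that the bar drops fully into the notch there. Leave the dish itself where it stands.

Things in the scene. Friction and masses are not known exactly. Their poses are not given: they have to be found in the camera images.
- release_grip (a point): Centre of the release bar's black grip: 44 long (its x) by 16 wide (y, pinch across this), from 24 below to 18 mm above this point, 62 mm over the bench when down, bare bench around. x points across the rail to the dishes, y along the rail (slide direction). 45 mm along +x the rack begins (56 high), at 59 the carriage (104 high), at 162 its camera (124 high, 38 wide, same y as the grip).
- shell_dish (a point): Centre (half-way up) of the white round dish, 48 across, 12 mm high, holding the pointed, coiled snail shell (30 across, 36 high, the biggest specimen). It stands loose in one of four stations in a row on the rail's ledge, each opposite a notch, 162 mm from release_grip along its +x; equal dishes in the others hold a little bone, three seeds, nothing.
- carriage (a joint): Position of the carriage along the rail in m, growing along release_grip's +y, end stops at -0.118 and 0.118. The five notches are at -0.110, -0.055, 0, 0.055 and 0.110; it starts caught at 0, where there is no dish. It slides easily (about 1 N) while the bar is up.
- release_bar (a joint): Lift of the bar in m: 0 fully down in a notch, 0.034 upper stop. It moves straight up in the carriage against a spring (3 N at the bottom, 6 N at the top) and springs down when let go. From 0.022 it clears the teeth; below about 0.008 the carriage is locked. Notch mouths are bevelled: let go within about 14 mm of a notch, the bar slides in and draws the carriage along.
Things that resemble listed ones, but are neither listed nor needed, are in the scene too. Leave any blue look-alike of the part that bears shell_dish alone.

How it is judged:
By the outcome, as a careful person would: the job done as asked, in the order asked, and still so for the second after the job is handed in, with the robot touching nothing.
It also fails if it takes over 29 s, if anything falls off the work surface, if the arm or the gripper's body presses on something with over 40 N, if the wrist force passes 120 N, or if a joint passes its speed limit or range.

## Robot

A 6-joint arm with a two-finger parallel gripper is mounted at the origin on the work surface. World frame = base frame: x ahead of the robot, y to its left, z up, the work surface at z = 0. Lengths are in m, angles in rad, forces in N, time in s.
With the tool pointing down it reaches from about 0.35 to 0.925 m from the base axis. Payload 6.4 kg.
Tool frame: the origin (TCP) lies midway between the tips of the shut fingers; the grasp point (between the pads) lies 19 mm behind it (bot.grip_depth is the z of the grasp point in the tool frame, in m); z points along the fingers, y is the line along which they close (so a half turn about z gives the same grasp; the last joint's range is limited). The gripper opens to 85 mm and grips with 20 to 120 N. Pads are 22 mm wide; open, the fingers measure 114 mm over their backs; the gripper's body (76 mm by 85 mm) begins 54 mm behind the grasp point. The pads swing forward as they close: fully open they stand 13 mm farther back than shut.
Start: joints at [1.025, 0.245, 1.558, -0, 1.339, -0.174], TCP at [0.236, 0.606, 0.231] pointing down, gripper open.
Joint ranges: [-3.13, 3.13], [-1.02, 2.26], [0.13, 2.54], [-0.95, 4.09], [0.21, 2.88], [-2.74, 2.74]. Speed limits (rad/s): [2.57, 2.57, 3.14, 3.14, 3.14, 3.14].

## Interface

Orientations are given as [roll, pitch, yaw] about the fixed x, y, z axes, in that order (R = Rz(yaw) Ry(pitch) Rx(roll)).
In Python, from workcell import bot, cams gives the robot as it stands.
- The arm moves only by the tool arm_command, never from a script. Its argument "moves" is text: rows parted by semicolons, each of 5 numbers parted by spaces: the finger opening in m, from 0 to 0.0854, then the shift along the tool's x, y, z in m, then the turn about the tool's z in degrees. A call has 1 to 12 rows; each row is the pose to reach, as a shift and turn from the pose commanded when the call began, along the tool's axes at that moment; what a row does not reach only later rows make up. A row lasts 1/10 s, in which the tool goes at most 50 mm and 8.59 degrees, less where a joint would pass 70% of its speed; a pose out of reach is approached as far as the arm can. A call with a gripper value outside its range is refused whole. The fingers move at their own pace and stop on an object; the grip force is fixed at half the most. Time passes only in rows, so rows that repeat a pose let the fingers close. It gives the time, the measured TCP pose, the force, the opening and the grip force at its end, in the units of the state.
- bot.sense(): the state, without advancing time (a new reading comes with each control period).
- cams.get_image(name): name is "scene" or "side" or "wrist"; returns a dict with "color" (480x640x3 uint8, blue, green, red), "fx", "fy", "cx", "cy" (pixels), "distortion" ([k1, k2, p1, p2, k3] as OpenCV has them; the pictures are not rectified), "xyz" and "rotation" of the camera in the world. Camera axes: x right, y down, z forward; pixel columns grow to the right and rows downward; lengths in m; the calibration is good to about 2 mm. A picture is of the moment at which its call begins. There is no depth.
- bot.job_done(): hands the job in; it is judged then, once.
The state is a dict: "t": time; "qpos": joint angles; "qd": joint speeds; "effort": joint torques, N m; "tool_pos": TCP position; "ee_rot": TCP orientation; "force": force on the tool from outside, world axes, zero at the start; "ft_torque": the same for the moment, N m; "finger_gap": finger opening in m; "gripper_force": force on a finger pad.
Only numpy, scipy, OpenCV 4.12 (cv2) and the standard library are available. Lean on these libraries where they do the work, as an engineer would, in place of code of your own. Each camera call takes 0.05 s, during which the arm holds its last target. There are 200 camera calls.

## Working session

There is one attempt and no reset: what is moved stays moved. The work goes in short steps, Python scripts to look and compute and a tool call to move; the robot and the scene stay as the last step left them, time stands still between calls to the robot, and variables do not carry over. Pictures are saved under pics/ and viewed, at most 10 in all, crops included, and the job is handed in when it is done.

Besides the shell and the picture viewer there is one more tool, called after "Emit:" as name(argument=value, ...) on one line, values as JSON. arm_command: Moves the arm, as the interface text tells. Its arguments: {"type":"object","properties":{"moves":{"type":"string"}},"required":["moves"]}

```bash
mkdir -p pics
cat > h.py <<'E'
import numpy as np, cv2
from workcell import bot, cams
def save(n,f):
    im=cams.get_image(n); cv2.imwrite(f,im["color"]); return im
def ray(im,u,v):
    K=np.array([[im["fx"],0,im["cx"]],[0,im["fy"],im["cy"]],[0,0,1]])
    p=cv2.undistortPoints(np.array([[[u,v]]],float),K,np.array(im["distortion"],float))[0,0]
    R=np.array(im["rotation"]); 
    if R.shape!=(3,3):
        from scipy.spatial.transform import Rotation as Ro; R=Ro.from_euler('xyz',R).as_matrix()
    return np.array(im["xyz"]),R@np.array([p[0],p[1],1])
def on(im,u,v,z):
    o,d=ray(im,u,v); return o+d*(z-o[2])/d[2]
E
python3 - <<'E'
from h import *
a=save("scene","pics/a.png");b=save("side","pics/b.png")
for i in(a,b):print(i["xyz"],i["rotation"],i["fx"])
print(bot.sense())
E
```

```text
[ 1.01970896 -0.18064529  0.7643813 ] [-2.60749475 -0.00626155  1.13134271] 624.3994794454467
[ 0.43332837 -0.53632485  0.55294409] [-2.29860472e+00  2.17816525e-04 -3.44841926e-01] 514.0936974294168
{'t': 0.1, 'qpos': array([ 1.02489786e+00,  2.45759368e-01,  1.55891231e+00,  1.77817625e-06,
        1.33872385e+00, -1.74083688e-01]), 'qd': array([ 0.00074591, -0.00131042, -0.00197774,  0.00194849, -0.0005379 ,
        0.00100426]), 'effort': array([-5.73518832e-05, -4.30667925e+01, -3.27131903e+01, -1.31348215e-04,
        2.78121894e-03,  1.12160478e-06]), 'tool_pos': array([0.23586173, 0.6051438 , 0.23026999]), 'ee_rot': array([-3.13981733e+00, -3.13972091e-04,  2.76977718e+00]), 'force': array([-0.37301175, -0.04224696, -0.48188501]), 'ft_torque': array([0.00274906, 0.0001712 , 0.01310833]), 'gripper_force': 0.0, 'finger_gap': 0.08569704886560477}
```

View pics/a.png

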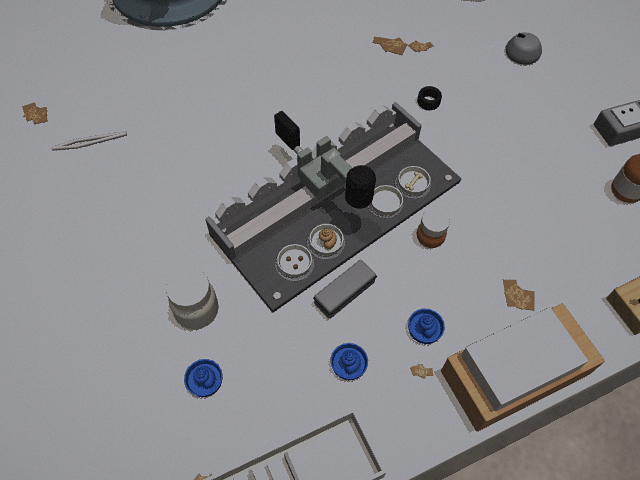

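View pics/b.png

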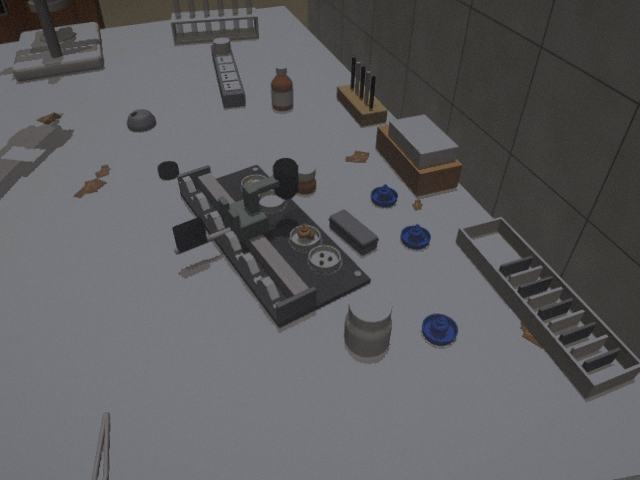

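The scene view shows the black grip at about (287,128), the shell dish at (326,240), seeds (295,261), empty (386,201) and bone (414,180). In the side view the grip is at (190,234) and the shell dish at (305,237). Next I triangulate the grip and the dishes.

```bash
cat > m.py <<'E'
from h import *
def blob(im,u,v,r=28,th=45):
    g=im["color"].max(2).copy(); m=np.zeros_like(g); s=(slice(v-r,v+r),slice(u-r,u+r)); m[s]=(g[s]<th)
    n,l,st,c=cv2.connectedComponentsWithStats(m); k=l[v,u]; return c[k],st[k],(l==k).astype(np.uint8)
def tri(a,pa,b,pb):
    o1,d1=ray(a,*pa);o2,d2=ray(b,*pb)
    t=np.linalg.lstsq(np.c_[d1,-d2],o2-o1,rcond=None)[0]
    p,q=o1+t[0]*d1,o2+t[1]*d2; return (p+q)/2,np.linalg.norm(p-q)
E
python3 - <<'E'
from m import *
a=cams.get_image("scene");b=cams.get_image("side")
ca,sa,ma=blob(a,287,128);cb,sb,mb=blob(b,190,234)
print(ca,sa,cb,sb); print("grip",tri(a,ca,b,cb))
for m in(ma,mb):
    c=max(cv2.findContours(m,0,2)[0],key=cv2.contourArea);print(cv2.approxPolyDP(c,2.5,True)[:,0].tolist())
A=[(295,261),(326,240),(386,201),(414,180)];B=[(325,260),(305,237),(270,203),(255,186)]
for x,y in zip(A,B):print(tri(a,x,b,y), on(a,*x,0.02))
# carriage camera and end screws
print("cam",tri(a,(361,172),b,(286,166)))
A4=cv2.resize(a["color"][80:290,190:470],None,fx=2.8,fy=2.8)[:600,:800];cv2.imwrite("pics/c.png",A4)
E
```

```text
[286.85486443 129.72089314] [275 111  25  39 627] [190.17105263 233.62440191] [173 206  38  47 836]
grip (array([0.45895786, 0.04017731, 0.0625775 ]), np.float64(0.0009402432979983414))
[[280, 111], [275, 114], [276, 133], [293, 149], [299, 145], [298, 127]]
[[190, 206], [197, 218], [173, 227], [180, 252], [207, 241], [205, 228], [210, 233]]
(array([ 0.63988397, -0.02976432,  0.01530715]), np.float64(0.0018412477316404354)) [ 0.64153705 -0.02999365  0.02      ]
(array([0.62827118, 0.02329514, 0.0186898 ]), np.float64(0.0011934400578206025)) [0.62945274 0.02246533 0.02      ]
(array([0.6030432 , 0.13197334, 0.01249918]), np.float64(0.0001466894302594465)) [0.607136   0.12891525 0.02      ]
(array([0.59044254, 0.18496265, 0.01574546]), np.float64(0.0026054571760252805)) [0.5917105 0.1840063 0.02     ]
cam (array([0.61462533, 0.07569895, 0.12351671]), np.float64(0.006081296966987157))
```

View pics/c.png

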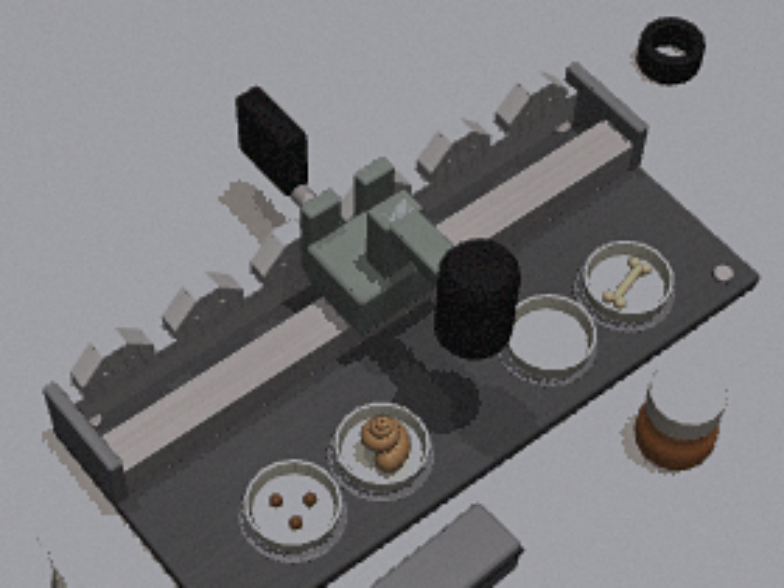

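Emit:
arm_command(moves="0.085 -0.413 -0.446 0 -34.3;0.085 -0.413 -0.446 0 -34.3;0.085 -0.413 -0.446 0 -34.3;0.085 -0.413 -0.446 0 -34.3;0.085 -0.413 -0.446 0 -34.3;0.085 -0.413 -0.446 0 -34.3;0.085 -0.413 -0.446 0 -34.3;0.085 -0.413 -0.446 0 -34.3;0.085 -0.413 -0.446 0 -34.3;0.085 -0.413 -0.446 0 -34.3;0.085 -0.413 -0.446 0 -34.3;0.085 -0.413 -0.446 0 -34.3")

```text
t: 1.4
tool_pos: [0.4539, 0.0514, 0.2315]
ee_rot: [-3.141, 0.001, -2.915]
force: [0.5, 0.2, -0.4]
finger_gap: 0.085
gripper_force: 0.0
```

Emit:
arm_command(moves="0.085 0 0 0 0;0.085 0 0 0 0")

```text
t: 1.6
tool_pos: [0.4537, 0.0526, 0.2311]
ee_rot: [3.141, -0.0, -2.917]
force: [0.8, 0.7, 0.8]
finger_gap: 0.0849
gripper_force: 0.0
```

Run:
```python
from h import *
w=save("wrist","pics/w.png")
s=bot.sense();print(s["tool_pos"],s["ee_rot"],w["xyz"])
K=np.array([[w["fx"],0,w["cx"]],[0,w["fy"],w["cy"]],[0,0,1]])
```

```text
[0.45334612 0.05358539 0.23105995] [ 3.14099997e+00 -5.20840628e-04 -2.91528395e+00] [0.37223031 0.03413645 0.37479485]
```

View pics/w.png

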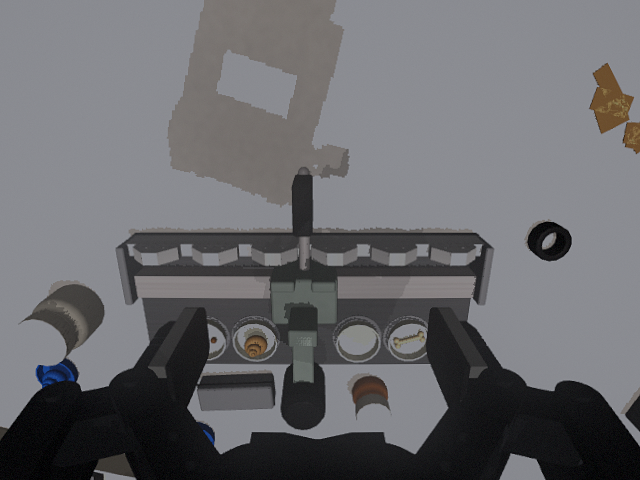

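The wrist view shows the rail level in the image, so the yaw is right. The grip is at about (302,205), with the bar toward the rail below it.

Run:
```python
from m import *
w=cams.get_image("wrist")
c,st,m=blob(w,303,205,r=40,th=50);print(c,st)
x0,y0,ww,hh=st[:4]
for r in range(y0+5,y0+hh,8):
    q=np.where(m[r])[0];print(r,q.min(),q.max(),on(w,(q.min()+q.max())/2,r,.08).round(4))
s=bot.sense();print(s["tool_pos"],s["ee_rot"])
psi=s["ee_rot"][2];d=np.array([.459,.0402])-s["tool_pos"][:2]
print(d@[np.cos(psi),np.sin(psi)],d@[np.sin(psi),-np.cos(psi)])
```

```text
[300.85421412 208.0523918 ] [ 263  175   80   62 1317]
180 293 310 [0.4331 0.0369 0.08  ]
188 291 310 [0.4394 0.0374 0.08  ]
196 291 310 [0.4456 0.0388 0.08  ]
204 291 310 [0.4518 0.0401 0.08  ]
212 291 310 [0.4582 0.0415 0.08  ]
220 291 310 [0.4646 0.0429 0.08  ]
228 291 310 [0.4711 0.0443 0.08  ]
236 294 297 [0.4786 0.0418 0.08  ]
[0.45319069 0.05420193 0.23103121] [ 3.14112184e+00 -4.59922265e-04 -2.91382855e+00]
-0.0024976382829487807 -0.014952053905438484
```

Emit:
arm_command(moves="0.085 -0.001 -0.0143 0.02 0;0.085 -0.001 -0.0143 0.06 0;0.085 -0.001 -0.0143 0.1 0;0.085 -0.001 -0.0143 0.14 0;0.085 -0.001 -0.0143 0.165 0;0.085 -0.001 -0.0143 0.18 0;0.085 -0.001 -0.0143 0.188 0;0.085 -0.001 -0.0143 0.188 0;0.085 -0.001 -0.0143 0.188 0;0.085 -0.001 -0.0143 0.188 0")

```text
t: 2.7
tool_pos: [0.4588, 0.0399, 0.0445]
ee_rot: [-3.141, 0.002, -2.914]
force: [0.8, 0.4, 0.2]
finger_gap: 0.085
gripper_force: 0.0
```

Run:
```python
from h import *
a=save("wrist","pics/w2.png");b=cams.get_image("side")
cv2.imwrite("pics/b2.png",np.vstack([cv2.resize(a["color"],(400,300)),cv2.resize(b["color"][130:340,100:380],(400,300))]))
s=bot.sense();print(s["tool_pos"],s["ee_rot"])
```

```text
[0.45858962 0.03971412 0.04429345] [-3.14076882e+00  1.90501346e-03 -2.91454822e+00]
```

View pics/b2.png

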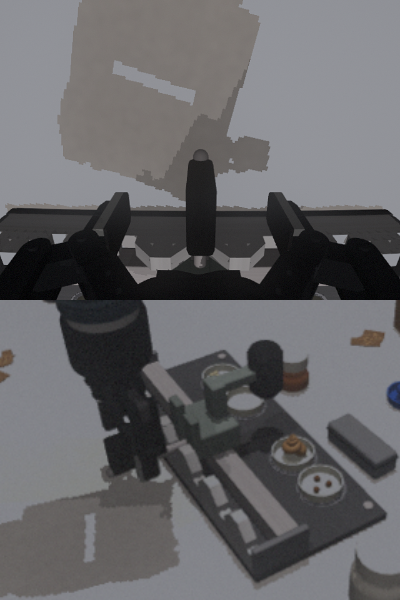

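The grip sits centred between the open fingers (wrist picture, column 201 of 400), so I close them.

Emit:
arm_command(moves="0.005 0 0 0 0;0.005 0 0 0 0;0.005 0 0 0 0;0.005 0 0 0 0;0.005 0 0 0 0;0.005 0 0 0 0;0.005 0 0 0 0;0.005 0 0 0 0")

```text
t: 3.6
tool_pos: [0.4577, 0.0397, 0.0434]
ee_rot: [3.142, -0.0, -2.915]
force: [-1.7, -0.1, 3.2]
finger_gap: 0.0153
gripper_force: 60.4
```

Emit:
arm_command(moves="0.005 0 0 -0.008 0;0.005 0 0 -0.016 0;0.005 0 0 -0.024 0;0.005 0 0 -0.029 0;0.005 0 0 -0.029 0;0.005 0 0 -0.029 0;0.005 0 0 -0.029 0")

```text
t: 4.3
tool_pos: [0.4578, 0.0398, 0.0721]
ee_rot: [3.142, 0.0, -2.915]
force: [2.9, 0.9, -3.9]
finger_gap: 0.0152
gripper_force: 59.3
```

Emit:
arm_command(moves="0.005 0 -0.004 0 0;0.005 0 -0.01 0 0;0.005 0 -0.017 0 0;0.005 0 -0.024 0 0;0.005 0 -0.031 0 0;0.005 0 -0.038 0 0;0.005 0 -0.045 0 0;0.005 0 -0.051 0 0;0.005 0 -0.055 0 0;0.005 0 -0.055 0 0;0.005 0 -0.055 0 0;0.005 0 -0.055 0 0")

```text
t: 5.5
tool_pos: [0.47, -0.0138, 0.0722]
ee_rot: [-3.141, -0.0, -2.915]
force: [-0.4, 0.1, -5.0]
finger_gap: 0.0155
gripper_force: 59.4
```

Run:
```python
from h import *
a=cams.get_image("scene");b=cams.get_image("side")
cv2.imwrite("pics/d.png",np.vstack([cv2.resize(a["color"][80:290,190:470],(400,300)),cv2.resize(b["color"][130:340,100:380],(400,300))]))
s=bot.sense();print(s["tool_pos"],s["force"],s["finger_gap"])
```

```text
[ 0.46995551 -0.01372066  0.07221249] [ 0.41256857 -0.97462715 -5.46567279] 0.015520820027660316
```

View pics/d.png

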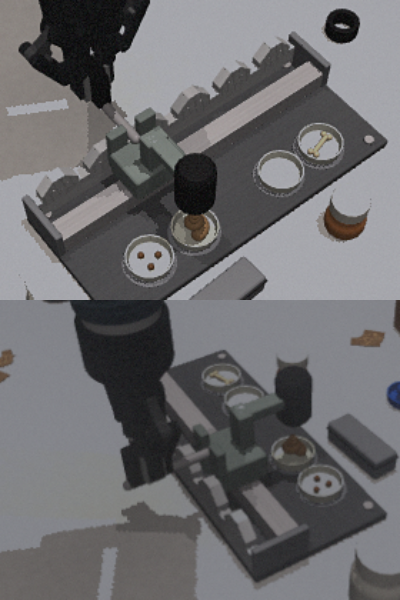

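The carriage has moved one station and the camera stands over the shell dish (top view, about (195,205)). I let go.

Emit:
arm_command(moves="0.085 0 0 0 0;0.085 0 0 0 0;0.085 0 0 0 0;0.085 0 0 0 0;0.085 0 0 0 0;0.085 0 0 0 0;0.085 0 0 -0.02 0;0.085 0 0 -0.05 0;0.085 0 0 -0.09 0;0.085 0 0 -0.13 0;0.085 0 0 -0.13 0;0.085 0 0 -0.13 0")

```text
t: 6.8
tool_pos: [0.4707, -0.014, 0.2033]
ee_rot: [-3.14, 0.002, -2.915]
force: [-0.5, 0.1, -0.9]
finger_gap: 0.0855
gripper_force: 0.0
```

Run:
```python
from m import *
a=cams.get_image("scene");b=cams.get_image("side");w=cams.get_image("wrist")
f=lambda i:cv2.resize(i["color"][80:290,190:470],(400,300))
cv2.imwrite("pics/e.png",np.hstack([np.vstack([f(a),cv2.resize(b["color"][130:340,100:380],(400,300))]),np.vstack([cv2.resize(w["color"],(400,300)),0*f(a)])]))
print(bot.sense()["tool_pos"],bot.sense()["force"])
```

```text
[ 0.46919078 -0.01359553  0.20061191] [ 0.29349544 -0.31220237  0.39469569]
```

View pics/e.png

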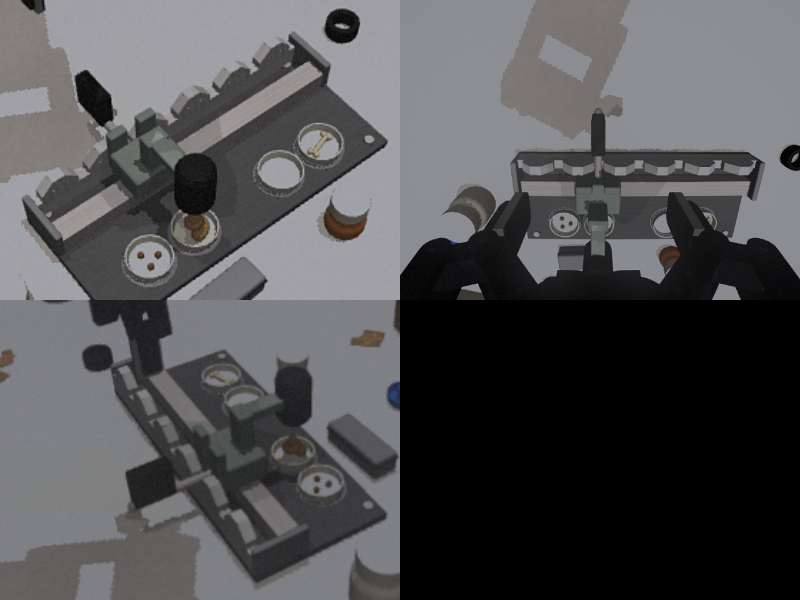

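The grip is free at about (256,149) in the scene view and (205,257) in the side view. I check its height and position.

Run:
```python
from m import *
a=cams.get_image("scene");b=cams.get_image("side")
ca,sa,_=blob(a,256,149);cb,sb,_=blob(b,205,257);p=tri(a,ca,b,cb);print(sa,sb,p)
d=p[0]-[.45896,.04018,.06258];print(d, d[:2]@[-.224,.974])
```

```text
[243 129  26  40 612] [188 229  39  48 895] (array([ 0.47117229, -0.0142386 ,  0.06225442]), np.float64(0.0011210638488779404))
[ 0.01221229 -0.0544186  -0.00032558] -0.05573927193062984
```

The bar is fully down (grip height 62 mm, unchanged from the start) and the carriage has moved −55.7 mm, which matches the notch at −55 mm. I hand in.

```bash
python3 -c "
from workcell import bot
print(bot.job_done())"
```

```text
the job is handed in; nothing more can be done
None
```

The camera now stands over the snail-shell dish with the release bar fully down in the −0.055 notch, the gripper is clear of everything, and the job is handed in (about 7 s used).

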